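Screw down the loose wing nut on the instrument box

TASK

One of the two wing nuts on the lid of the metal instrument box has worked loose and stands up from the lid. Keep the gripper's fingers closed together and turn that nut clockwise (seen from above) by pushing its wings sideways with the fingertips, stroke after stroke, until it is screwed right down to its stop on the lid, then take the hand away. Do not straddle, pinch or lift anything, leave the tight nut alone, and leave the box and the small things lying round it where they are.

Things in the scene. Friction and masses are not known exactly. Their poses are not given: they have to be found in the camera images.
- instrument_box: closed metal instrument box, 230 (x) x 110 (y) x 45 mm high, 2.4 kg, loose on rubber feet, turned any way round; lid and box are one piece. Origin: centre of its underside, x along its long side. On the lid's long centre line (y = 0): upright studs with a brass wing nut each at x = +80 mm (loose nut) and -80 mm (tight nut), and between them a dark bail handle.
- handle_post (a point): foot, on the lid's top face, of the handle post next to the loose nut, at box x = +45 mm (the other at -45). Posts are 10 mm thick, joined by a bar along x; handle top 41 mm above the lid. This post stands 35 mm from the loose nut's axis, so closed fingers cannot go all the way round the nut at wing height.
- loose_nut_hub (a point): centre of the underside of the loose brass wing nut, on its axis; x along its two wings, z up; turns and rises with the nut. Hub 20 mm diameter, 13 mm high; wings at +x and -x reach 28 mm from the axis, 5 mm thick, 8 to 24 mm above this point in their outer half. Screwed down it is 1 mm above the lid, and 8 mm a turn higher when loose (5 to 10 mm at the start). The stud ends 30 mm above the lid.
- loose_nut (a joint): turn of the loose nut in rad: 0 = screwed right down to its hard stop, grows as it is unscrewed (counter-clockwise seen from above); at the start 4.0 to 7.5. It turns stiffly (about 0.04 N m, some 2 N at a wing) and stays where it is left.
- tight_nut_hub (a point): the same point of the other, identical wing nut, which is tight and lies right down on the lid
- tight_nut (a joint): turn of the tight nut in rad, 0 = tight; very stiff (0.5 N m)
- vial: glass vial with crimp cap, standing, 23 mm diameter, 48 mm high, beside the box near the loose nut's end, about 88 mm from the nut's axis; origin: centre of its underside
- tweezers: steel tweezers 136 mm long, 9 mm high, lying along the same long side of the box; origin: centre of the underside
- tape: roll of fixing plaster, 46 mm diameter, 30 mm high, about 130 mm from the box's long centre line; origin: centre of its underside
- oximeter: finger oximeter 33 x 58 x 30 mm, on the box's other long side; origin: centre of its underside
- syringe: syringe 86 mm long, 17 mm high, lying along that other long side; origin: centre of the underside

How it is judged:
At the end, for the whole second after the job is handed in: The loose nut is within 0.35 rad (20 degrees) of its stop on the lid and still, the other nut is within 0.2 rad of tight, the box stands flat and at rest within 25 mm of where it stood, and each small thing within 25 mm of where it was (value of joint loose_nut below 0.35 rad and value of joint tight_nut below 0.2 rad and velocity of joint loose_nut between -0.05 and 0.05 rad/s and distance of each of instrument_box, vial, tweezers, tape, oximeter, syringe from where it was at the start of the episode below 0.025 m and angle between instrument_box's own z axis and vertical below 0.05 rad and linear speed of instrument_box below 0.01 m/s); the robot touches nothing.
It fails at once if the fingers straddled or pinched a wing nut ((y of the grasp point in the frame of loose_nut_hub between -0.004 and 0.004 m and x of the grasp point in the frame of loose_nut_hub between -0.032 and 0.032 m and z of the grasp point in the frame of loose_nut_hub below 0.036 m) or (y of the grasp point in the frame of tight_nut_hub between -0.004 and 0.004 m and x of the grasp point in the frame of tight_nut_hub between -0.032 and 0.032 m and z of the grasp point in the frame of tight_nut_hub below 0.036 m)).
It fails at once if the tight nut was unscrewed (value of joint tight_nut above 0.2 rad).
It fails at once if the box was lifted, tipped or shoved away by more than 25 mm (height (world z) of instrument_box above 0.008 m or angle between instrument_box's own z axis and vertical above 0.1 rad or distance of instrument_box from where it was at the start of the episode above 0.025 m).
It fails at once if a small thing beside the box was moved by more than 25 mm, lifted or tipped over (distance of any of vial, tweezers, tape, oximeter, syringe from where it was at the start of the episode above 0.025 m or height (world z) of any of vial, tweezers, tape, oximeter, syringe above 0.012 m or angle between vial's own z axis and vertical above 0.5 rad).
It also fails if it takes over 54 s, if anything falls off the work surface, if the arm or the gripper's body presses on something with over 40 N, if the wrist force passes 120 N, or if a joint passes its speed limit or range.

ROBOT

A 7-joint arm with a two-finger parallel gripper is mounted at the origin on a cart in front of the work surface, level with it; the furniture and walls round the work are solid. World frame = base frame: x ahead of the robot, y to its left, z up, the work surface at z = 0. Lengths are in m, angles in rad, forces in N, time in s.
With the tool pointing down it reaches from about 0.425 to 0.925 m from the base axis. Payload 6.8 kg.
Tool frame: the origin (TCP) lies at the very end of the fingers, on their centre line; the grasp point (between the pads) lies arm.hold_point_z behind it (arm.hold_point_z is the distance from the TCP to the grasp point, in m); z points along the fingers, y is the line along which they close (so a half turn about z gives the same grasp; the last joint's range is limited). The gripper opens to 85 mm and grips with 20 to 120 N. Pads are 22 mm wide; open, the fingers measure 114 mm over their backs; the gripper's body (76 mm by 85 mm) begins 54 mm behind the grasp point. The pads swing forward as they close: fully open they stand 13 mm farther back than shut.
Start: joints at [1.242, 0.477, 0.022, 1.555, -0.011, 1.109, -0.083], TCP at [0.148, -0.659, 0.201] pointing down, gripper open.
Joint ranges: [-2.96, 2.96], [-0.34, 2.1], [-1.41, 1.46], [0.24, 2.44], [-1.37, 4.51], [0.17, 1.92], [-2.96, 2.96]. Speed limits (rad/s): [2.39, 2.39, 3.14, 3.14, 3.14, 3.14, 3.14].

INTERFACE

Orientations are given as a unit quaternion [x, y, z, w].
In Python, from rig import readout, optics, ticket, arm gives the robot as it stands.
- The arm moves only by the shell command python3 -m handwheel 'ROWS'. ROWS is text: rows parted by semicolons, each of 7 numbers parted by spaces: the shift along the tool's x, y, z scaled (see below), then the turn, a rotation vector about the tool's x, y, z scaled (see below), then the opening, from -1 (shut) to 1 (fully open). In form: tx ty tz ax ay az hand; .... A call has 1 to 20 rows; each row is the pose to reach, as a shift and turn from the pose commanded when the call began, along the tool's axes at that moment, turning the shorter way round; what a row does not reach only later rows make up. The controller multiplies each number of a shift by 0.2 m and each number of a turn by 180 degrees. A row lasts 1/8 s, in which the tool goes at most 62.5 mm and 10.7 degrees, less where a joint would pass 70% of its speed; a pose out of reach is approached as far as the arm can. A call with a number of a shift or a turn outside -1 to 1 is refused whole. A call with a gripper value outside its range is refused whole. The fingers move at their own pace and stop on an object; the grip force is fixed at half the most. Time passes only in rows, so rows that repeat a pose let the fingers close. It gives the time, the measured TCP pose, the force, the opening and the grip force at its end, in the units of the state.
- readout.read_state(): the state, without advancing time (a new reading comes with each control period).
- optics.camera(name): name is "side" or "top"; returns the picture (400x640x3 uint8, red, green, blue); there is no depth.
- optics.calibration(name): a dict with "fx", "fy", "cx", "cy" (pixels), "world_to_cam" (4x4, takes a point from world to camera coordinates). Camera axes: x right, y down, z forward; pixel columns grow to the right and rows downward; lengths in m; the calibration is good to about 2 mm. A picture is of the moment at which its call begins. calibration takes no time and is no camera call.
- ticket.sign_off(): hands the job in; it is judged then, once.
The state is a dict: "time": time; "q": joint angles; "joint_velocities": joint speeds; "tau": joint torques, N m; "tcp_pos": TCP position; "orientation": TCP orientation; "ft_force": force on the tool from outside, world axes, zero at the start; "torque": the same for the moment, N m; "opening": finger opening in m; "gripper_force": force on a finger pad.
Only numpy, scipy, OpenCV 4.12 (cv2) and the standard library are available. Lean on these libraries where they do the work, as an engineer would, in place of code of your own. Each camera call takes 0.05 s, during which the arm holds its last target. There are 200 camera calls.

## Working session

There is one attempt and no reset: what is moved stays moved. The work goes in short steps, Python scripts to look and compute and a shell command to move; the robot and the scene stay as the last step left them, time stands still between calls to the robot, and variables do not carry over. Pictures are saved under pics/ and viewed, at most 10 in all, crops included, and the job is handed in when it is done.

```bash
mkdir -p pics; ls; python3 - <<'E'
from rig import readout, optics, arm
import cv2
print(readout.read_state(), arm.hold_point_z)
for n in("side","top"):
    im=optics.camera(n); cv2.imwrite(f"pics/{n}0.png",im[:,:,::-1]); c=optics.calibration(n); print(n,c)
E
```

```text
pics
{'time': 0.0, 'q': array([ 1.24191959,  0.47782321,  0.02237157,  1.55644318, -0.01148959,
        1.10930695, -0.08311809]), 'joint_velocities': array([ 0.00093209, -0.00025206,  0.00153608,  0.00198643,  0.00213254,
       -0.00019811,  0.00188606]), 'tau': array([-4.44711859e-04, -5.96451616e+01,  1.60801705e+00, -2.81201273e+01,
        1.25482617e-02,  9.33805393e-03, -2.26348459e-05]), 'tcp_pos': array([ 0.14763339, -0.6579946 ,  0.2001144 ]), 'orientation': array([ 9.93914066e-01,  1.10154305e-01, -1.82333615e-04, -9.07911446e-04]), 'ft_force': array([-0.2259846, -0.2602559,  0.5130643]), 'torque': array([ 0.06308843,  0.07709922, -0.01515781]), 'gripper_force': 0.0, 'opening': 0.08556852692215541} 0.0187
side {'fx': 491.0111173011816, 'fy': 491.0111173011816, 'cx': 313.65608872511723, 'cy': 196.18715141577673, 'world_to_cam': array([[ 0.98037925, -0.19708549, -0.00371935, -0.53062465],
       [-0.10960935, -0.52936267, -0.8412853 ,  0.12833261],
       [ 0.16383624,  0.82518633, -0.54057859,  0.7619524 ],
       [ 0.        ,  0.        ,  0.        ,  1.        ]])}
top {'fx': 514.5841483778311, 'fy': 514.5841483778311, 'cx': 318.79024208481474, 'cy': 200.70672133101192, 'world_to_cam': array([[ 0.02408219, -0.99965685,  0.01030674,  0.02586711],
       [-0.99834432, -0.02458671, -0.05200109,  0.55320653],
       [ 0.05223665, -0.00903738, -0.99859384,  1.0311652 ],
       [ 0.        ,  0.        ,  0.        ,  1.        ]])}
```

View pics/top0.png

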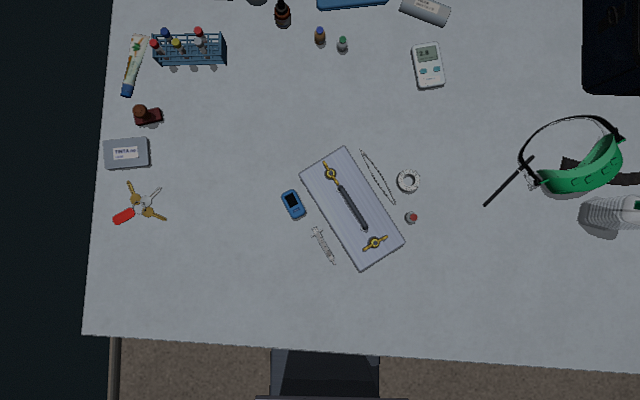

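View pics/side0.png

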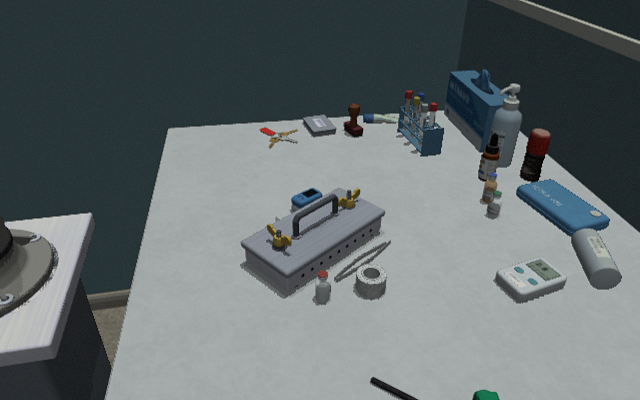

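The top view shows the box with one nut at about (375,242) beside the vial (411,217), so this is the loose one. The tight nut is at (331,173). In the side view the loose nut is at about (280,237) and the tight one at (350,198). Next I measure them by colour masks.

```bash
cat > h.py <<'E'
import numpy as np, cv2
from rig import readout, optics, arm
C={n:optics.calibration(n) for n in("side","top")}
def ray(n,uv):
    c=C[n];T=c["world_to_cam"];R=T[:3,:3];o=-R.T@T[:3,3]
    d=R.T@np.array([(uv[0]-c["cx"])/c["fx"],(uv[1]-c["cy"])/c["fy"],1]);return o,d/np.linalg.norm(d)
def plane(n,uv,z):
    o,d=ray(n,uv);return o+d*(z-o[2])/d[2]
def tri(a,b):
    (o1,d1),(o2,d2)=ray("top",a),ray("side",b)
    s=np.linalg.lstsq(np.c_[d1,-d2],o2-o1,rcond=None)[0]
    p,q=o1+s[0]*d1,o2+s[1]*d2;return (p+q)/2,np.linalg.norm(p-q)
def proj(n,p):
    c=C[n];q=c["world_to_cam"]@np.r_[p,1];return np.array([c["fx"]*q[0]/q[2]+c["cx"],c["fy"]*q[1]/q[2]+c["cy"]])
def brass(im):
    h=cv2.cvtColor(im,cv2.COLOR_RGB2HSV);return cv2.inRange(h,(14,110,60),(32,255,255))
def blobs(m,roi,amin=15):
    x0,y0,x1,y1=roi;k=np.zeros_like(m);k[y0:y1,x0:x1]=m[y0:y1,x0:x1]
    n,l,s,c=cv2.connectedComponentsWithStats(k)
    return [(s[i,4],c[i].round(1),s[i,:4],np.argwhere(l==i)[:,::-1]) for i in range(1,n) if s[i,4]>=amin]
E
python3 - <<'E'
from h import *
t=cv2.imread("pics/top0.png")[:,:,::-1].copy();s=cv2.imread("pics/side0.png")[:,:,::-1].copy()
for n,im,roi in(("top",t,(290,140,420,280)),("side",s,(235,180,395,290))):
    for b in blobs(brass(im),roi,6):
        r=cv2.minAreaRect(b[3].astype(np.float32)); print(n,b[:3],r)
# lid outline in top
h=cv2.cvtColor(t,cv2.COLOR_RGB2HSV); print(h[200,330],h[240,300],h[215,385],h[230,395])
a=cv2.resize(t[140:280,270:430],None,fx=4.5,fy=4.5,interpolation=cv2.INTER_CUBIC)[:600]
cv2.imwrite("pics/topc.png",a[:,:,::-1])
b=cv2.resize(s[180:310,230:400],None,fx=4.5,fy=4.5,interpolation=cv2.INTER_CUBIC)
cv2.imwrite("pics/sidec.png",b[:,:,::-1])
E
```

```text
top (np.int32(81), array([330.4, 173. ]), array([323, 161,  16,  24], dtype=int32)) ((330.2500305175781, 172.75001525878906), (26.870058059692383, 7.77817440032959), 45.0)
top (np.int32(91), array([374.1, 242.6]), array([363, 236,  25,  15], dtype=int32)) ((374.7000427246094, 242.1000213623047), (8.221921920776367, 27.195587158203125), 71.56504821777344)
side (np.int32(175), array([348.6, 199.4]), array([338, 189,  22,  18], dtype=int32)) ((349.82196044921875, 199.85012817382812), (12.855738639831543, 25.65700340270996), 60.64224624633789)
side (np.int32(215), array([278.8, 237.4]), array([268, 224,  23,  23], dtype=int32)) ((277.24017333984375, 237.49305725097656), (29.506959915161133, 14.849594116210938), 35.21759796142578)
[109  36 149] [106  20 142] [110  36 141] [111  35 144]
```

View pics/topc.png

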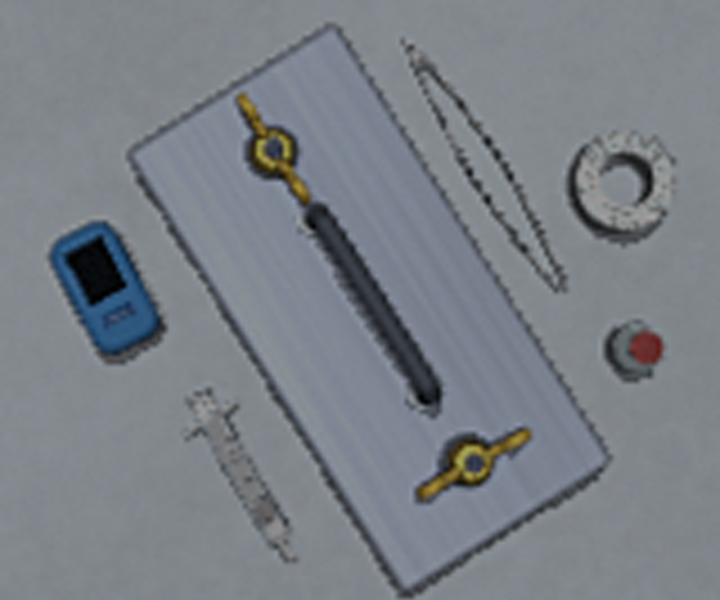

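View pics/sidec.png

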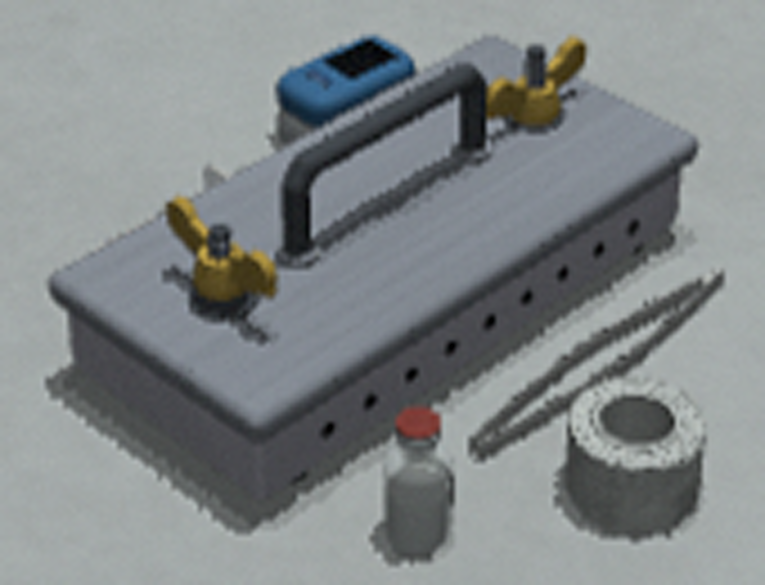

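The top crop shows the loose nut's wings across the box at about (363,250) to (388,236), with the stud at (375.3,243.1). The side crop shows its stud top at (278.9,230.9). The vial stands off the wing's right end, and the oximeter and syringe are on the far side.

```bash
python3 - <<'E'
from h import *
T=lambda x,y:(x/4.5+270,y/4.5+140); S=lambda x,y:(x/4.5+230,y/4.5+180)
for n,a,b in(("loose stud",T(474,464),S(220,229)),("tight stud",T(272,150),S(537,48)),("loose tip R",T(528,435),S(270,255)),("loose tip L",T(421,495),S(178,205)),
 ("handle top near",T(430,395),S(298,167)),("vial cap",T(645,348),S(418,418)),("corner",T(335,25),S(490,38)),("corner",T(405,597),S(255,432)),("corner",T(608,462),None),("corner",T(130,155),None)):
    if b: print(n,*[np.round(v,4) for v in tri(a,b)])
    print('   z.045',plane("top",a,.045).round(4), 'z.075',plane("top",a,.075).round(4))
E
```

```text
loose stud [ 0.4723 -0.0703  0.0729] 0.0029
   z.045 [ 0.4701 -0.0735  0.045 ] z.075 [ 0.4709 -0.0699  0.075 ]
tight stud [0.6048 0.0182 0.0732] 0.0046
   z.045 [0.6056 0.0179 0.045 ] z.075 [0.6024 0.0188 0.075 ]
loose tip R [ 0.4855 -0.0926  0.0765] 0.0036
   z.045 [ 0.4833 -0.0969  0.045 ] z.075 [ 0.4837 -0.0926  0.075 ]
loose tip L [ 0.4596 -0.0485  0.0691] 0.005
   z.045 [ 0.4561 -0.0506  0.045 ] z.075 [ 0.4573 -0.0477  0.075 ]
handle top near [ 0.5018 -0.0504  0.0803] 0.0042
   z.045 [ 0.4997 -0.0537  0.045 ] z.075 [ 0.4997 -0.0507  0.075 ]
vial cap [ 0.5238 -0.1475  0.0469] 0.0027
   z.045 [ 0.5226 -0.1476  0.045 ] z.075 [ 0.5218 -0.1418  0.075 ]
corner [ 6.19e-01 -3.00e-04  9.43e-02] 0.0692
   z.045 [ 0.6616 -0.0086  0.045 ] z.075 [ 0.6567 -0.0069  0.075 ]
corner [ 0.4447 -0.0575 -0.0219] 0.0785
   z.045 [ 0.4117 -0.0445  0.045 ] z.075 [ 0.4142 -0.0417  0.075 ]
   z.045 [ 0.4724 -0.1321  0.045 ] z.075 [ 0.4731 -0.1268  0.075 ]
   z.045 [0.6018 0.0802 0.045 ] z.075 [0.5987 0.0793 0.075 ]
```

```bash
R="x"; python3 -m handwheel '.4 -.4 0 0 0 0 -1; .785 -.815 0 0 0 0 -1; .785 -.815 0 0 0 0 -1; .785 -.815 0 0 0 0 -1'; python3 -m handwheel '.4 -.4 0 0 0 0 -1; .785 -.815 0 0 0 0 -1; .785 -.815 0 0 0 0 -1; .785 -.815 0 0 0 0 -1'; python3 -m handwheel '.4 -.4 0 0 0 -.05 -1; .785 -.815 0 0 0 -.1 -1; .785 -.815 0 0 0 -.15 -1; .785 -.815 0 0 0 -.2 -1; .785 -.815 0 0 0 -.25 -1;  .785 -.815 0 0 0 -.3 -1;  .785 -.815 0 0 0 -.35 -1; .785 -.815 0 0 0 -.4 -1; .785 -.815 0 0 0 -.45 -1; .785 -.815 0 0 0 -.5 -1; .785 -.815 0 0 0 -.55 -1; .785 -.815 0 0 0 -.597 -1; .785 -.815 0 0 0 -.597 -1'; python3 - <<'E'
from h import *
from scipy.spatial.transform import Rotation as Ro
s=readout.read_state(); R=Ro.from_quat(s["orientation"]).as_matrix()
print(s["q"].round(2),s["tcp_pos"].round(4),np.degrees(np.arctan2(R[1,0],R[0,0])),R[:,2].round(4))
for n in("side","top"):cv2.imwrite(f"pics/{n}1.png",optics.camera(n)[:,:,::-1])
E
```

```text
time: 0.6
tcp_pos: [0.2669, -0.462, 0.2008]
orientation: [0.994, 0.112, 0.0, -0.001]
ft_force: [-0.0, -1.3, 0.5]
opening: 0.0123
gripper_force: 0.0
time: 1.1
tcp_pos: [0.384, -0.2687, 0.2011]
orientation: [0.994, 0.112, 0.0, -0.0]
ft_force: [0.3, -0.7, -0.3]
opening: -0.0002
gripper_force: 0.0
time: 2.72
tcp_pos: [0.5, -0.0785, 0.2008]
orientation: [0.5, 0.866, -0.0, -0.0]
ft_force: [0.0, -0.6, -0.4]
opening: 0.0002
gripper_force: 0.0
[ 0.58  0.26 -0.64  1.92  0.18  1.02  0.39] [ 0.5    -0.0785  0.2008] 120.02281143299192 [-7.e-04  2.e-04 -1.e+00]
```

```bash
python3 -m handwheel '-.007 .015 .3 0 0 0 -1;-.007 .015 .55 0 0 0 -1;-.007 .015 .65 0 0 0 -1;-.007 .015 .74 0 0 0 -1;-.007 .015 .74 0 0 0 -1';python3 - <<'E'
from h import *
a=[]
for n,(x,y,X,Y) in(("side",(220,150,400,290)),("top",(290,150,450,290))):
    im=optics.camera(n); cv2.imwrite(f"pics/{n}2.png",im[:,:,::-1]); a.append(cv2.resize(im[y:Y,x:X],(400,330),interpolation=cv2.INTER_CUBIC))
cv2.imwrite("pics/c2.png",np.hstack(a)[:,:,::-1])
E
```

```text
time: 3.45
tcp_pos: [0.503, -0.078, 0.0523]
orientation: [0.499, 0.866, -0.0, -0.001]
ft_force: [0.3, 0.4, -0.1]
opening: 0.0002
gripper_force: 0.0
```

View pics/c2.png

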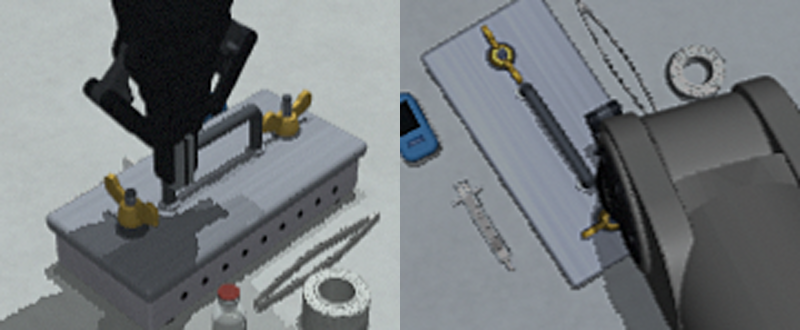

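The side crop shows the fingertips standing at about (172,200), between the loose nut and the post and on the counter-clockwise side of the wing. Nothing is touching. Next I compute the orbit table.

```bash
cat > orb.py <<'E'
import sys
from h import *
from scipy.spatial.transform import Rotation as Ro
# orbit rows (scaled) from the present pose: args d(mm wanted off wing line), r(mm), step deg, n, axis x y
def table(d,r,step,n,A):
    s=readout.read_state();R=Ro.from_quat(s["orientation"]).as_matrix()
    v=np.r_[A,s["tcp_pos"][2]]-s["tcp_pos"]; now=(R.T@v)[:2]
    print("yaw %.1f q7 %.2f z %.4f axis in tool mm"%(np.degrees(np.arctan2(R[1,0],R[0,0])),s["q"][6],s["tcp_pos"][2]),(now*1000).round(1))
    a=np.array([r,-d])/1000; sh=now-a
    for i in range(n+1):
        t=np.radians(i*step);c,q=np.cos(t),np.sin(t)
        p=sh+a-np.array([[c,-q],[q,c]])@a
        print("%.3f %.3f 0 0 0 %.4f -1"%(*(p/.2),i*step/180),end="; ")
    print()
if __name__=="__main__":
    d,r,st,n,x,y=map(float,sys.argv[1:7]); table(d,r,st,int(n),np.array([x,y]))
E
python3 orb.py 16.8 23 9 19 .4715 -.070
```

```text
yaw 120.1 q7 0.22 z 0.0538 axis in tool mm [ 23.4 -24.4]
0.002 -0.038 0 0 0 0.0000 -1; -0.010 -0.057 0 0 0 0.0500 -1; -0.018 -0.078 0 0 0 0.1000 -1; -0.024 -0.099 0 0 0 0.1500 -1; -0.026 -0.121 0 0 0 0.2000 -1; -0.024 -0.144 0 0 0 0.2500 -1; -0.019 -0.166 0 0 0 0.3000 -1; -0.010 -0.186 0 0 0 0.3500 -1; 0.001 -0.205 0 0 0 0.4000 -1; 0.016 -0.222 0 0 0 0.4500 -1; 0.033 -0.237 0 0 0 0.5000 -1; 0.052 -0.249 0 0 0 0.5500 -1; 0.073 -0.257 0 0 0 0.6000 -1; 0.094 -0.262 0 0 0 0.6500 -1; 0.117 -0.264 0 0 0 0.7000 -1; 0.139 -0.263 0 0 0 0.7500 -1; 0.161 -0.257 0 0 0 0.8000 -1; 0.181 -0.249 0 0 0 0.8500 -1; 0.200 -0.237 0 0 0 0.9000 -1; 0.217 -0.223 0 0 0 0.9500 -1;
```

```bash
python3 -m handwheel '.002 -.038 0 0 0 0 -1; .002 -.038 0 0 0 0 -1; -.010 -.057 0 0 0 .05 -1; -.018 -.078 0 0 0 .1 -1; -.024 -.099 0 0 0 .15 -1; -.026 -.121 0 0 0 .2 -1; -.024 -.144 0 0 0 .25 -1; -.019 -.166 0 0 0 .3 -1; -.010 -.186 0 0 0 .35 -1; .001 -.205 0 0 0 .4 -1;.001 -.205 0 0 0 .4 -1';python3 - <<'E'
from h import *
a=[]
for n,(x,y,X,Y) in(("side",(220,150,400,290)),("top",(290,150,450,290))):
    im=optics.camera(n); cv2.imwrite(f"pics/{n}3.png",im[:,:,::-1]); a.append(cv2.resize(im[y:Y,x:X],(400,330),interpolation=cv2.INTER_CUBIC))
cv2.imwrite("pics/c3.png",np.hstack(a)[:,:,::-1])
E
python3 orb.py 16.8 23 9 15 .4715 -.070
```

```text
time: 4.92
tcp_pos: [0.468, -0.0985, 0.0535]
orientation: [0.913, 0.408, 0.0, 0.0]
ft_force: [0.5, 0.4, 0.6]
opening: -0.0
gripper_force: 0.0
yaw 48.3 q7 -0.81 z 0.0534 axis in tool mm [ 23.3 -16.6]
0.001 0.001 0 0 0 0.0000 -1; -0.010 -0.018 0 0 0 0.0500 -1; -0.019 -0.039 0 0 0 0.1000 -1; -0.024 -0.061 0 0 0 0.1500 -1; -0.026 -0.083 0 0 0 0.2000 -1; -0.024 -0.105 0 0 0 0.2500 -1; -0.019 -0.127 0 0 0 0.3000 -1; -0.011 -0.148 0 0 0 0.3500 -1; 0.001 -0.167 0 0 0 0.4000 -1; 0.015 -0.184 0 0 0 0.4500 -1; 0.032 -0.198 0 0 0 0.5000 -1; 0.051 -0.210 0 0 0 0.5500 -1; 0.072 -0.219 0 0 0 0.6000 -1; 0.094 -0.224 0 0 0 0.6500 -1; 0.116 -0.226 0 0 0 0.7000 -1; 0.138 -0.224 0 0 0 0.7500 -1;
```

View pics/c3.png

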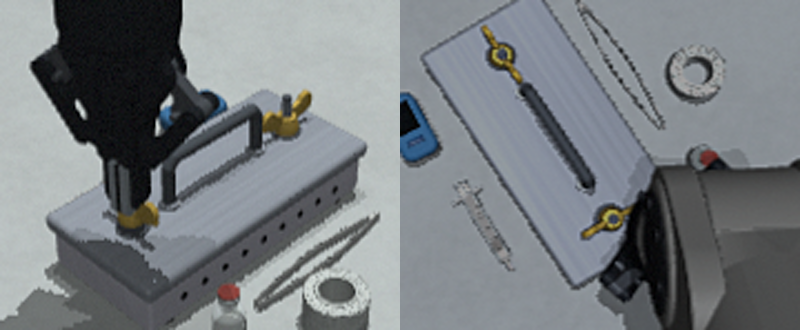

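The side crop shows the fingertips around (125,195), apparently behind or above the nut, and in the top crop the wings look unturned. I'll check by projecting the TCP and the nut axis.

```bash
python3 - <<'E'
from h import *
p=readout.read_state()["tcp_pos"]
for nm,q in(("tcp",p),("tcp0",np.array([.503,-.078,.053])),("axis53",np.array([.4715,-.07,.053])),("axis75",np.array([.4715,-.07,.075]))):
    for n,(x,y,sx,sy,o) in(("side",(220,150,400/180,330/140,0)),("top",(290,150,2.5,330/140,400))):
        w=proj(n,q); print(nm,n,w.round(1),"crop",round((w[0]-x)*sx+o),round((w[1]-y)*sy))
for k in(0,2,3):
    for n,roi in(("top",(350,225,400,262)),("side",(255,215,305,260))):
        im=cv2.imread(f"pics/{n}{k}.png")[:,:,::-1].copy()
        for b in blobs(brass(im),roi,6): print(k,n,b[0],b[1],b[2],cv2.minAreaRect(b[3].astype(np.float32))[2])
a=[cv2.resize(cv2.imread(f"pics/side{k}.png")[195:265,240:320],None,fx=5,fy=5,interpolation=cv2.INTER_CUBIC) for k in(2,3)]
cv2.imwrite("pics/d.png",np.hstack(a))
E
```

```text
tcp side [278.5 252.9] crop 130 243
tcp top [388.6 244.4] crop 647 222
tcp0 side [299.1 241.9] crop 176 217
tcp0 top [378.4 226.4] crop 621 180
axis53 side [277.9 241.3] crop 129 215
axis53 top [374.  242.5] crop 610 218
axis75 side [277.3 229.7] crop 127 188
axis75 top [375.4 242.8] crop 613 219
0 top 91 [374.1 242.6] [363 236  25  15] 71.56504821777344
0 side 215 [278.8 237.4] [268 224  23  23] 35.21759796142578
2 top 43 [369.4 245.7] [363 240  14  11] 48.36646270751953
2 side 215 [278.8 237.7] [268 224  23  23] 35.21759796142578
3 top 80 [372.4 243.4] [363 238  20  13] 71.56504821777344
3 side 112 [282.9 241.6] [273 236  18  11] 84.2894058227539
```

View pics/d.png

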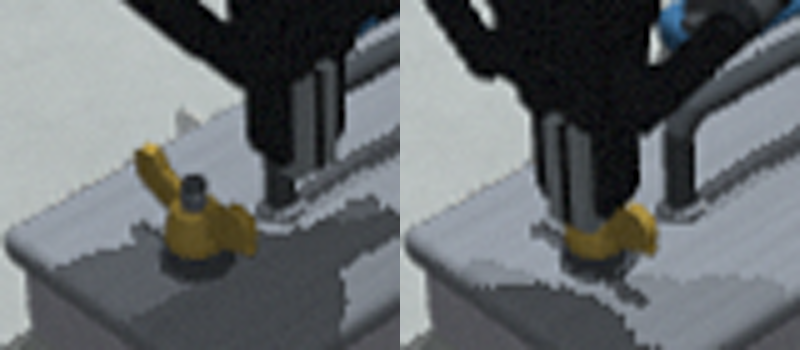

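The close-up shows the fingertip ends at about (276,240) and (300,228). That is about 13 px, or 25 mm, above where the TCP projects. The fingers therefore passed over the wing without touching it. I'll go back along the orbit and then feel my way lower.

```bash
python3 orb.py 23 24 -9 8 .4715 -.070; python3 - <<'E'
from h import *
# fingertip in the picture taken at the high pose
p=np.array([.500,-.0785,.2008])
for n in("side",): print(proj(n,p),proj(n,p+[0,0,.025]))
im=cv2.imread("pics/side1.png");w=proj("side",p).astype(int)
cv2.circle(im,tuple(int(v) for v in w),2,(0,0,255),-1)
cv2.imwrite("pics/e.png",cv2.resize(im[w[1]-60:w[1]+60,w[0]-60:w[0]+60],None,fx=4,fy=4))
E
```

```text
yaw 48.3 q7 -0.81 z 0.0534 axis in tool mm [ 23.3 -16.6]
-0.004 0.032 0 0 0 -0.0000 -1; 0.016 0.049 0 0 0 -0.0500 -1; 0.038 0.063 0 0 0 -0.1000 -1; 0.062 0.074 0 0 0 -0.1500 -1; 0.087 0.080 0 0 0 -0.2000 -1; 0.113 0.083 0 0 0 -0.2500 -1; 0.139 0.081 0 0 0 -0.3000 -1; 0.164 0.076 0 0 0 -0.3500 -1; 0.189 0.066 0 0 0 -0.4000 -1; 
[294.82928853 156.75720131] [294.37255171 140.22846876]
```

View pics/e.png

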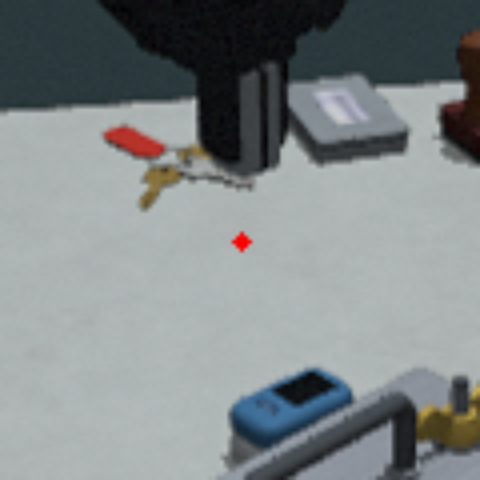

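The red dot, which is the reported TCP, lies 18 px below the visible tip. The finger ends are therefore about 25 mm higher than reported. I'll go back to the start of the stroke and lower in small steps while watching the force.

```bash
python3 -m handwheel '-.004 .032 0 0 0 0 -1; .016 .049 0 0 0 -.05 -1; .038 .063 0 0 0 -.1 -1; .062 .074 0 0 0 -.15 -1; .087 .08 0 0 0 -.2 -1; .113 .083 0 0 0 -.25 -1; .139 .081 0 0 0 -.3 -1; .164 .076 0 0 0 -.35 -1; .189 .066 0 0 0 -.4 -1;.189 .066 0 0 0 -.4 -1'; for i in 1 2; do python3 -m handwheel '0 0 .025 0 0 0 -1;0 0 .025 0 0 0 -1' | egrep 'tcp|ft'; done;  python3 -m handwheel '0 0 .025 0 0 0 -1;0 0 .025 0 0 0 -1' | egrep 'tcp|ft'; python3 -m handwheel '0 0 .02 0 0 0 -1;0 0 .02 0 0 0 -1' | egrep 'tcp|ft'
```

```text
time: 6.28
tcp_pos: [0.5036, -0.0792, 0.0531]
orientation: [0.499, 0.866, 0.0, -0.0]
ft_force: [0.4, -0.7, 0.4]
opening: 0.0001
gripper_force: 0.0
tcp_pos: [0.5027, -0.0795, 0.0476]
ft_force: [-0.2, -0.7, 0.5]
tcp_pos: [0.5027, -0.0791, 0.0427]
ft_force: [-0.4, -0.0, -0.0]
tcp_pos: [0.5028, -0.0791, 0.0377]
ft_force: [0.4, 0.3, -0.9]
tcp_pos: [0.5029, -0.0791, 0.0338]
ft_force: [1.1, -0.7, 0.7]
```

```bash
python3 -m handwheel '0 0 .02 0 0 0 -1;0 0 .02 0 0 0 -1' | egrep 'tcp|ft';python3 -m handwheel '0 0 .01 0 0 0 -1;0 0 .01 0 0 0 -1' | egrep 'tcp|ft'; python3 - <<'E'
from h import *
p=readout.read_state()["tcp_pos"];print(p,proj("side",p+[0,0,.025]))
im=optics.camera("side");cv2.imwrite("pics/f.png",cv2.resize(im[190:270,240:320],None,fx=6,fy=6,interpolation=cv2.INTER_CUBIC)[:,:,::-1])
E
```

```text
tcp_pos: [0.5029, -0.0791, 0.0298]
ft_force: [-0.5, 0.5, 0.5]
tcp_pos: [0.503, -0.0791, 0.028]
ft_force: [-0.8, 0.4, 0.1]
[ 0.50302469 -0.07912227  0.02797789] [299.21379325 242.32270096]
```

View pics/f.png

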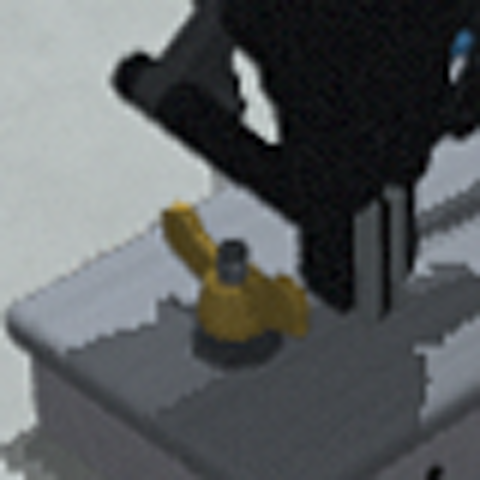

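The close-up shows the finger ends at (301,243), in agreement with TCP + 25 mm, so the tip is at about z = 0.053, below the wing tops and clear of everything. Now the first stroke, in parts.

```bash
python3 orb.py 16.8 23 9 1 .4715 -.070; python3 -m handwheel '.002 -.038 0 0 0 0 -1; .002 -.038 0 0 0 0 -1; -.010 -.057 0 0 0 .05 -1; -.018 -.078 0 0 0 .1 -1; -.024 -.099 0 0 0 .15 -1; -.026 -.121 0 0 0 .2 -1; -.026 -.121 0 0 0 .2 -1'; python3 orb.py 16.8 23 9 16 .4715 -.070;python3 - <<'E'
from h import *
im=optics.camera("top");s=optics.camera("side");cv2.imwrite("pics/g.png",np.hstack([cv2.resize(im[210:270,340:420],None,fx=5,fy=5),cv2.resize(s[205:265,240:320],None,fx=5,fy=5)])[:,:,::-1])
for b in blobs(brass(im),(350,225,400,262),6): print(b[:3],cv2.minAreaRect(b[3].astype(np.float32)))
for b in blobs(brass(s),(255,215,305,260),6): print(b[:3])
E
```

```text
yaw 120.1 q7 0.19 z 0.0281 axis in tool mm [ 23.7 -22.8]
0.004 -0.030 0 0 0 0.0000 -1; -0.008 -0.049 0 0 0 0.0500 -1; 
time: 8.7
tcp_pos: [0.4852, -0.0957, 0.0284]
orientation: [0.742, 0.67, 0.0, 0.0]
ft_force: [1.0, 0.2, -0.9]
opening: -0.0001
gripper_force: 0.7
yaw 84.2 q7 -0.30 z 0.0284 axis in tool mm [ 24.2 -16.2]
0.006 0.003 0 0 0 0.0000 -1; -0.006 -0.016 0 0 0 0.0500 -1; -0.015 -0.037 0 0 0 0.1000 -1; -0.020 -0.058 0 0 0 0.1500 -1; -0.022 -0.081 0 0 0 0.2000 -1; -0.020 -0.103 0 0 0 0.2500 -1; -0.015 -0.125 0 0 0 0.3000 -1; -0.006 -0.145 0 0 0 0.3500 -1; 0.005 -0.164 0 0 0 0.4000 -1; 0.020 -0.181 0 0 0 0.4500 -1; 0.037 -0.196 0 0 0 0.5000 -1; 0.056 -0.208 0 0 0 0.5500 -1; 0.076 -0.216 0 0 0 0.6000 -1; 0.098 -0.222 0 0 0 0.6500 -1; 0.120 -0.223 0 0 0 0.7000 -1; 0.143 -0.222 0 0 0 0.7500 -1; 0.164 -0.217 0 0 0 0.8000 -1; 
(np.int32(55), array([370.6, 241.9]), array([361, 238,  17,   9], dtype=int32)) ((369.0, 242.0), (8.0, 16.0), 90.0)
(np.int32(65), array([276.6, 241.8]), array([274, 235,   6,  14], dtype=int32))
```

View pics/g.png

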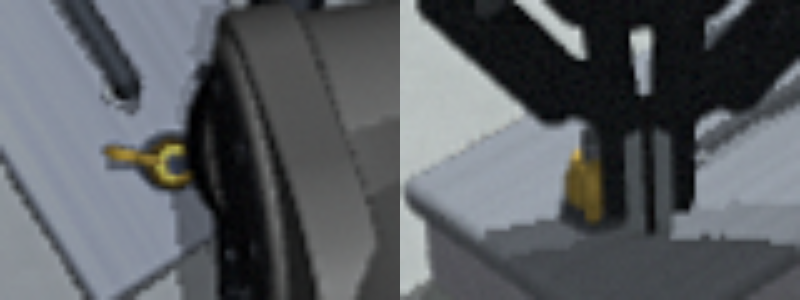

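The top crop shows the left wing's tip at (362,240) with the hub at (375,242). The nut has turned about 38 degrees clockwise with the finger, as planned. The side crop shows the finger in contact with the near wing. I continue the stroke.

```bash
python3 -m handwheel '-.006 -.016 0 0 0 .05 -1; -.015 -.037 0 0 0 .1 -1; -.020 -.058 0 0 0 .15 -1; -.022 -.081 0 0 0 .2 -1; -.020 -.103 0 0 0 .25 -1; -.015 -.125 0 0 0 .3 -1; -.006 -.145 0 0 0 .35 -1; .005 -.164 0 0 0 .4 -1; .020 -.181 0 0 0 .45 -1;.037 -.196 0 0 0 .5 -1; .056 -.208 0 0 0 .55 -1; .056 -.208 0 0 0 .55 -1'; python3 orb.py 16.8 23 9 5 .4715 -.070
```

```text
time: 10.3
tcp_pos: [0.444, -0.0804, 0.0279]
orientation: [0.992, -0.128, -0.001, 0.0]
ft_force: [-0.3, -0.9, 0.4]
opening: 0.0
gripper_force: 0.2
yaw -14.7 q7 -1.76 z 0.0279 axis in tool mm [ 24. -17.]
0.005 -0.001 0 0 0 0.0000 -1; -0.007 -0.020 0 0 0 0.0500 -1; -0.015 -0.041 0 0 0 0.1000 -1; -0.021 -0.062 0 0 0 0.1500 -1; -0.022 -0.085 0 0 0 0.2000 -1; -0.021 -0.107 0 0 0 0.2500 -1;
```

```bash
python3 -m handwheel '-.007 -.020 0 0 0 .05 -1; -.015 -.041 0 0 0 .1 -1; -.021 -.062 0 0 0 .15 -1; -.022 -.085 0 0 0 .2 -1; -.021 -.107 0 0 0 .25 -1; -.021 -.107 0 0 0 .25 -1'; python3 orb.py 16.8 23 9 3 .4715 -.070;python3 - <<'E'
from h import *
im=optics.camera("top");s=optics.camera("side")
cv2.imwrite("pics/top4.png",im[:,:,::-1])
for b in blobs(brass(im),(350,225,400,262),6): print(b[:3],cv2.minAreaRect(b[3].astype(np.float32)))
for b in blobs(brass(s),(255,215,305,260),6): print(b[:3])
E
```

```text
time: 11.05
tcp_pos: [0.4449, -0.0584, 0.0277]
orientation: [0.868, -0.497, -0.001, 0.001]
ft_force: [-1.6, -0.4, -0.9]
opening: 0.0003
gripper_force: 0.6
yaw -59.6 q7 -2.44 z 0.0277 axis in tool mm [ 23.4 -17. ]
0.002 -0.001 0 0 0 0.0000 -1; -0.009 -0.020 0 0 0 0.0500 -1; -0.018 -0.041 0 0 0 0.1000 -1; -0.023 -0.063 0 0 0 0.1500 -1; 
(np.int32(217), array([279.5, 240.3]), array([269, 227,  23,  22], dtype=int32))
```

```bash
python3 -m handwheel '0 .03 0 0 0 0 -1;0 .03 -.3 0 0 0 -1;0 .03 -.3 0 0 0 -1;.232 -.197 -.3 0 0 -.98 -1;.232 -.197 -.3 0 0 -.98 -1;.232 -.197 -.3 0 0 -.98 -1;.232 -.197 -.3 0 0 -.98 -1;.232 -.197 -.3 0 0 -.98 -1;.232 -.197 -.3 0 0 -.98 -1;.232 -.197 -.3 0 0 -.98 -1;.232 -.197 -.3 0 0 -.98 -1;.232 -.197 -.3 0 0 -.98 -1;.232 -.197 -.3 0 0 -.98 -1;.232 -.197 -.3 0 0 -.98 -1;.232 -.197 -.3 0 0 -.98 -1;.232 -.197 -.3 0 0 -.98 -1;.232 -.197 -.3 0 0 -.98 -1;.232 -.197 -.3 0 0 -.98 -1;.232 -.197 -.3 0 0 -.98 -1;.232 -.197 -.3 0 0 -.98 -1'; python3 orb.py 23 24 9 0 .4715 -.070;python3 - <<'E'
from h import *
im=optics.camera("top");s=optics.camera("side")
for n,i,r in(("top",im,(350,225,400,262)),("side",s,(255,215,305,260))):
  for b in blobs(brass(i),r,6): print(n,b[:3],cv2.minAreaRect(b[3].astype(np.float32)))
cv2.imwrite("pics/i.png",np.hstack([cv2.resize(im[210:270,340:420],None,fx=5,fy=5),cv2.resize(s[205:265,240:320],None,fx=5,fy=5)])[:,:,::-1])
E
```

```text
time: 13.65
tcp_pos: [0.503, -0.0793, 0.0876]
orientation: [0.524, 0.852, 0.0, -0.0]
ft_force: [0.1, 1.1, 0.7]
opening: -0.0002
gripper_force: 0.0
yaw 116.8 q7 0.31 z 0.0876 axis in tool mm [ 22.5 -23.9]
-0.008 -0.005 0 0 0 0.0000 -1; 
top (np.int32(45), array([370.3, 245.4]), array([363, 239,  16,  12], dtype=int32)) ((370.2500305175781, 246.25003051757812), (7.77817440032959, 15.55634880065918), 45.0)
side (np.int32(227), array([278.8, 239.7]), array([267, 226,  25,  23], dtype=int32)) ((277.0039978027344, 239.66041564941406), (30.437599182128906, 14.551309585571289), 32.2756462097168)
```

```bash
python3 -m handwheel '-.008 0 .2 0 0 0 -1;-.008 0 .25 0 0 0 -1;-.008 0 .3 0 0 0 -1;-.008 0 .3 0 0 0 -1';  python3 orb.py 16.8 23 9 5 .4715 -.070
```

```text
time: 14.25
tcp_pos: [0.504, -0.0803, 0.028]
orientation: [0.526, 0.85, -0.0, -0.0]
ft_force: [-0.3, 0.9, -0.2]
opening: -0.0002
gripper_force: 0.0
yaw 116.5 q7 0.25 z 0.0280 axis in tool mm [ 23.7 -24.5]
0.003 -0.038 0 0 0 0.0000 -1; -0.008 -0.057 0 0 0 0.0500 -1; -0.017 -0.078 0 0 0 0.1000 -1; -0.022 -0.100 0 0 0 0.1500 -1; -0.024 -0.122 0 0 0 0.2000 -1; -0.022 -0.144 0 0 0 0.2500 -1;
```

```bash
cat > chk.py <<'E'
from h import *
import sys
f=np.mean([readout.read_state()["ft_force"]],0);h=np.hypot(*f[:2]);print("F",f.round(1));sys.exit(h>6)
E
python3 -m handwheel '.003 -.038 0 0 0 0 -1;.003 -.038 0 0 0 0 -1;-.008 -.057 0 0 0 .05 -1;-.017 -.078 0 0 0 .1 -1;-.022 -.1 0 0 0 .15 -1;-.024 -.122 0 0 0 .2 -1;-.024 -.122 0 0 0 .2 -1' |grep -E 'tcp' ; python3 chk.py && python3 -m handwheel '-.011 -.019 0 0 0 .05 -1;-.020 -.040 0 0 0 .1 -1;-.020 -.040 0 0 0 .1 -1' | grep tcp && python3 chk.py && python3 -m handwheel '-.011 -.019 0 0 0 .05 -1;-.020 -.040 0 0 0 .1 -1;-.020 -.040 0 0 0 .1 -1' | grep tcp && python3 chk.py && python3 -m handwheel '-.011 -.019 0 0 0 .05 -1;-.020 -.040 0 0 0 .1 -1;-.020 -.040 0 0 0 .1 -1' | grep tcp && python3 chk.py; python3 orb.py 16.8 23 9 2 .4715 -.070
```

```text
tcp_pos: [0.4848, -0.0956, 0.0286]
F [ 1.3  0.5 -0.4]
yaw 80.6 q7 -0.23 z 0.0286 axis in tool mm [ 23.1 -17.3]
0.001 -0.002 0 0 0 0.0000 -1; -0.011 -0.022 0 0 0 0.0500 -1; -0.020 -0.042 0 0 0 0.1000 -1; False
```

```bash
sed -i 's/sys.exit(h>6)/sys.exit(int(h>6))/' chk.py
python3 chk.py && python3 -m handwheel '-.011 -.019 0 0 0 .05 -1;-.020 -.040 0 0 0 .1 -1;-.020 -.040 0 0 0 .1 -1' | grep tcp && python3 chk.py && python3 -m handwheel '-.011 -.019 0 0 0 .05 -1;-.020 -.040 0 0 0 .1 -1;-.020 -.040 0 0 0 .1 -1' | grep tcp && python3 chk.py && python3 -m handwheel '-.011 -.019 0 0 0 .05 -1;-.020 -.040 0 0 0 .1 -1;-.020 -.040 0 0 0 .1 -1' | grep tcp && python3 chk.py; python3 orb.py 16.8 23 9 2 .4715 -.070; python3 - <<'E'
from h import *
s=optics.camera("side")
for b in blobs(brass(s),(255,205,305,265),6): print(b[:3])
E
```

```text
F [ 1.3  0.5 -0.4]
tcp_pos: [0.4761, -0.0982, 0.0284]
F [ 0.9 -1.  -0.3]
tcp_pos: [0.4671, -0.098, 0.0282]
F [ 1.4 -0.7 -0.1]
tcp_pos: [0.46, -0.0964, 0.0286]
F [ 3.4 -4.6 -1.8]
yaw 26.8 q7 -1.00 z 0.0286 axis in tool mm [ 22.2 -18.4]
-0.004 -0.008 0 0 0 0.0000 -1; -0.016 -0.027 0 0 0 0.0500 -1; -0.024 -0.048 0 0 0 0.1000 -1; 
(np.int32(70), array([284.9, 238.5]), array([281, 230,  12,  19], dtype=int32))
```

```bash
python3 -m handwheel '-.006 -.010 0 0 0 .025 -1;-.006 -.010 0 0 0 .025 -1;-.006 -.010 0 0 0 .025 -1'; python3 orb.py 16.8 23 9 2 .4715 -.070
```

```text
time: 16.68
tcp_pos: [0.4584, -0.0958, 0.0286]
orientation: [0.981, 0.194, 0.001, 0.001]
ft_force: [4.4, -6.3, -2.9]
opening: -0.0002
gripper_force: 3.1
yaw 22.3 q7 -1.07 z 0.0286 axis in tool mm [ 21.9 -18.9]
-0.005 -0.010 0 0 0 0.0000 -1; -0.017 -0.029 0 0 0 0.0500 -1; -0.026 -0.050 0 0 0 0.1000 -1;
```

```bash
python3 -m handwheel '0 .04 0 0 0 0 -1;0 .04 -.3 0 0 0 -1;0 .04 -.5 0 0 0 -1;0 .3 -.5 0 0 0 -1;0 .6 -.5 0 0 0 -1;0 .9 -.5 0 0 0 -1;0 .9 -.5 0 0 0 -1;0 .9 -.5 0 0 0 -1'; python3 - <<'E'
from h import *
t=optics.camera("top");s=optics.camera("side")
cv2.imwrite("pics/top5.png",t[:,:,::-1]);cv2.imwrite("pics/side5.png",s[:,:,::-1])
for k in(0,5):
  for n,roi in(("top",(290,140,420,280)),("side",(235,180,395,290))):
    im=cv2.imread(f"pics/{n}{k}.png")[:,:,::-1].copy()
    for b in blobs(brass(im),roi,20):
        P=b[3];v=P-P.mean(0);u=np.linalg.svd(v,full_matrices=False)[2][0];q=v@u
        print(k,n,b[:3],P[q.argmin()],P[q.argmax()],"ang",np.degrees(np.arctan2(u[1],u[0])).round(1))
E
```

```text
time: 17.68
tcp_pos: [0.5231, -0.2602, 0.1274]
orientation: [0.981, 0.192, -0.001, -0.001]
ft_force: [0.1, -0.1, -0.1]
opening: -0.0004
gripper_force: 0.0
0 top (np.int32(81), array([330.4, 173. ]), array([323, 161,  16,  24], dtype=int32)) [323 161] [338 184] ang 57.7
0 top (np.int32(91), array([374.1, 242.6]), array([363, 236,  25,  15], dtype=int32)) [387 236] [363 250] ang 150.4
0 side (np.int32(175), array([348.6, 199.4]), array([338, 189,  22,  18], dtype=int32)) [359 190] [338 205] ang 145.6
0 side (np.int32(215), array([278.8, 237.4]), array([268, 224,  23,  23], dtype=int32)) [268 225] [290 245] ang 41.1
5 top (np.int32(84), array([330. , 172.8]), array([323, 161,  16,  24], dtype=int32)) [323 161] [338 184] ang 58.3
5 top (np.int32(88), array([373.8, 242.9]), array([366, 231,  17,  24], dtype=int32)) [366 231] [382 254] ang 57.9
5 side (np.int32(253), array([278.4, 239.8]), array([264, 227,  29,  22], dtype=int32)) [292 229] [265 247] ang 146.7
```

```bash
python3 -c "
from rig import ticket; print(ticket.sign_off())"
```

```text
the job is handed in; nothing more can be done
None
```

The loose wing nut is screwed down to its stop: it turned about 268° clockwise until the force rose, and its wings now line up with the tight nut's; the hand is clear and the job was handed in at about 18 s, with no verdict returned.

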